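Open the child-resistant lye bottle

ROBOT

A 7-joint arm with a two-finger parallel gripper is mounted at the origin on the work surface. World frame = base frame: x ahead of the robot, y to its left, z up, the work surface at z = 0. Lengths are in m, angles in rad, forces in N, time in s.
With the tool pointing down it reaches from about 0.4 to 0.85 m from the base axis. Payload 10.4 kg.
Tool frame: the origin (TCP) lies on the centre line of the jaws, within the pads' length; the fingertips stand 17 mm ahead of it and the grasp point (between the pads) lies 2 mm behind it (manip.tcp_to_tips is the distance from the TCP to the fingertips, in m); z points along the fingers, x is the direction in which the jaws open and shut, and the axes are right-handed (so a half turn about z gives the same grasp; the last joint's range is limited). The gripper opens to 85 mm and grips with 20 to 120 N. Pads are 22 mm wide; open, the fingers measure 114 mm over their backs; the gripper's body (76 mm by 85 mm) begins 54 mm behind the grasp point. The pads swing forward as they close: fully open they stand 13 mm farther back than shut.
Start: joints at [1.272, 0.332, -0.065, 1.46, 0.022, 1.35, -0.088], TCP at [0.17, -0.601, 0.248] pointing down, gripper open.
Joint ranges: [-2.6, 2.6], [-0.5, 2.12], [-1.47, 1.34], [0.16, 2.42], [-1.27, 4.41], [0.06, 2.06], [-2.6, 2.6]. Speed limits (rad/s): [2.22, 2.22, 2.79, 2.79, 3.14, 3.14, 3.14].

INTERFACE

Orientations are given as a unit quaternion [x, y, z, w].
In Python, from workcell import manip gives the robot as it stands.
- The arm moves only by the shell command python3 -m pendant 'ROWS' [FORCE]. ROWS is JSON, a list of rows, each a list of 3 entries, a list of its own where there are three numbers: the shift along the world's x, y, z in cm, then the turn, a rotation vector about the world's x, y, z in degrees, then the closure in counts, from 0 (fully open) to 255 (shut). A call has 1 to 12 rows; each row shifts and turns the pose as measured when the row begins; what a row does not reach is not made up. A row lasts 1/8 s, in which the tool goes at most 62.5 mm and 10.7 degrees, less where a joint would pass 70% of its speed; a pose out of reach is approached as far as the arm can. A call is refused whole if a number of a shift passes 6.25 or a number of a turn 10.7, either way. A call with a gripper value outside its range is refused whole. The fingers move at their own pace and stop on an object; FORCE is the grip in N (left out, the last holds). Time passes only in rows, so rows that do not move let the fingers close. It gives the time, the measured TCP pose, the force and the opening at its end, in the units of the state.
- manip.get_obs(): the state, without advancing time (a new reading comes with each control period).
- manip.camera(name): name is "side" or "top" or "wrist"; returns a dict with "pixels" (400x640x3 uint8, red, green, blue), "range_z" (400x640 float32, m along the optical axis (not along the pixel's ray), 0 where there is no reading), "K" (3x3 intrinsics, pixels), "origin" and "rotation" of the camera in the world; the wrist camera has in their place "hand_eye" (4x4, takes a point from camera to tool coordinates, whose origin is the TCP and whose axes are the tool frame's). Camera axes: x right, y down, z forward; pixel columns grow to the right and rows downward; lengths in m; the calibration is good to about 2 mm. A picture is of the moment at which its call begins: read the wrist's pose just before it.
- manip.hand_in(): hands the job in, once; it reports no verdict.
The state is a dict: "clock": time; "joint_pos": joint angles; "joint_velocities": joint speeds; "tau": joint torques, N m; "position": TCP position; "ee_rot": TCP orientation; "ft_force": force on the tool from outside, world axes, zero at the start; "torque": the same for the moment, N m; "grip_width": opening from 0.0 (shut) to 1.0 (fully open).
Only numpy, scipy, OpenCV 4.12 (cv2) and the standard library are available. Lean on these libraries where they do the work, as an engineer would, in place of code of your own. Each camera call takes 0.05 s, during which the arm holds its last target.

TASK

Take the red child-resistant cap off the white lye bottle: press it down and keep it pressed while turning it to the left (anticlockwise from above), because without pressing the red shell only spins idly. Press firmly, but never with more than about 25 N so that the sealing liner is not damaged, then lift the cap off and set it down gently, mouth down, inside the steel tray; leave everything else where it stands.

Things in the scene. Friction and masses are not known exactly. Their poses are not given: they have to be found in the camera images.
- cap_mid (a point): On the axis of the red cap, half-way up, 24 mm above its lower edge, z up; fixed to the white inner cap. On the bottle it is about 146 mm above the table. Around the inner cap sits the upright ribbed red shell to be gripped: 49 mm in diameter, 31.5 mm high; at rest its top is 14 to 20 mm above this point and its lower edge 17.5 to 11.5 mm below (differs from cap to cap). Cap mass 90 to 150 g.
- cap_teeth (a point): On the cap's axis, 23 mm above its lower edge: the tops of the inner cap's 12 teeth. A spring holds the shell up, and it then spins idly (under 0.02 N m). Pressed down 1.5 to 7.5 mm against 2 to 6 N (unknown: feel for it) its teeth start to mesh, and it is fully down 1.8 mm deeper. If it lands tooth on tooth it drops in by up to 1.8 mm when turned.
- cap: The whole cap; origin on its axis at its lower edge, z up; turns with the inner cap, not the shell. Kept pressed and turned anticlockwise from above, the shell idles up to 20 degrees, then drives the inner cap (under 0.2 N m), which is locked to the neck until turned 40 degrees and meets a firm stop at 55 to 60; from 45 degrees to the stop the whole cap lifts straight up.
- bottle: White bottle with a yellow band, bolted upright in a grey bench holder: it cannot move or turn. Origin under the holder's centre, on the table, z up. Body 90 mm in diameter up to 82 mm height, narrowing to the neck at 101 mm; holder 130 mm square, 32 mm high. The angle between the x axes of bottle and cap is 0 when locked, 55 to 60 degrees at the stop.
- tray_in (a point): Centre of the inner floor of the open steel tray, 150 mm square outside, walls 4 mm thick and 18 mm high, floor about 4 mm above the table. It is fixed to the table.
- tray: The steel tray, origin at the centre of its underside.
- flask_a: Loose conical glass flask, 68 mm wide, 108 mm high; origin at its underside. Leave alone.
- flask_b: Loose conical glass flask, 58 mm wide, 92 mm high; origin at its underside. Leave alone.
- stock_bottle: Loose amber bottle with blue cap, 72 mm wide, 150 mm high; origin at its underside. Leave alone.
- beaker: Loose clear beaker, 70 mm wide, 85 mm high; origin at its underside. Leave alone.
- spice_jar: Loose brown jar with black lid, 56 mm wide, 80 mm high; origin at its underside. Leave alone.
- spatula: Loose spatula, 200 mm long, lying flat. Leave alone.
- liner: Dark rubber sealing liner, a 20 mm disc on top of the bottle's neck, hidden under the cap while it is on; origin at the centre of its top, 140 mm above the table with the cap on, z up. It carries the press: 8 N at rest, yields 0.4 mm just above 8 N, then is rigid. 10 to 18 N is a good press; more than 25 N on it damages it. Once the cap comes free it pushes it up about 2 mm.
Things that resemble listed ones, but are neither listed nor needed, are in the scene too. There is more than one size of the bottle; the one meant has the size given above. There is more than one size of the cap; the job needs the smaller.

How it is judged:
By the outcome, as a careful person would: the job done as asked, in the order asked, and still so for the second after the job is handed in, with the robot touching nothing.
It also fails if it takes over 61 s, if anything falls off the work surface, if the arm or the gripper's body presses on something with over 40 N, if the wrist force passes 120 N, or if a joint passes its speed limit or range.

## Working session

There is one attempt and no reset: what is moved stays moved. The work goes in short steps, Python scripts to look and compute and a shell command to move; the robot and the scene stay as the last step left them, time stands still between calls to the robot, and variables do not carry over. Pictures are saved under pics/ and viewed, and the job is handed in when it is done.

```bash
ls; mkdir -p pics
python3 - <<'E'
from workcell import manip
import cv2,numpy as np
o=manip.get_obs()
for k,v in o.items(): print(k,np.round(v,3))
print(manip.tcp_to_tips)
for n in ['side','top','wrist']:
    c=manip.camera(n)
    np.savez('/tmp/%s0.npz'%n,**c)
    cv2.imwrite('pics/%s0.png'%n,c['pixels'][:,:,::-1])
    print(n,c['K'].tolist(),{k:np.round(c[k],3).tolist() for k in c if k in('origin','rotation','hand_eye')})
E
```

```text
pics
clock 0.0
joint_pos [ 1.272  0.333 -0.065  1.461  0.022  1.35  -0.089]
joint_velocities [ 0.001  0.     0.001  0.     0.    -0.003 -0.   ]
tau [-1.0000e-03 -6.2544e+01  4.9000e-02 -3.9160e+01  1.6000e-02  1.0000e-02
  0.0000e+00]
position [ 0.17  -0.601  0.248]
ee_rot [ 0.798 -0.603 -0.001 -0.   ]
ft_force [ 0.185 -0.3   -0.274]
torque [0.047 0.024 0.012]
grip_width 0.999
0.017
side [[483.43249304699634, 0.0, 309.0118273927879], [0.0, 483.43249304699634, 193.99694067766322], [0.0, 0.0, 1.0]] {'origin': [-0.062, 0.698, 1.032], 'rotation': [-0.283, 0.883, -0.358, 0.111]}
top [[506.9372116884243, 0.0, 319.24871814213526], [0.0, 506.9372116884243, 197.4581564506587], [0.0, 0.0, 1.0]] {'origin': [0.33, -0.011, 1.533], 'rotation': [0.715, -0.698, 0.036, -0.03]}
wrist [[329.3487084617712, 0.0, 320.48349665046595], [0.0, 329.3487084617712, 195.72582799109216], [0.0, 0.0, 1.0]] {'hand_eye': [[1.0, 0.0, -0.0, -0.0], [-0.0, 0.95, 0.311, -0.079], [0.0, -0.311, 0.95, -0.124], [0.0, 0.0, 0.0, 1.0]]}
```

View pics/side0.png

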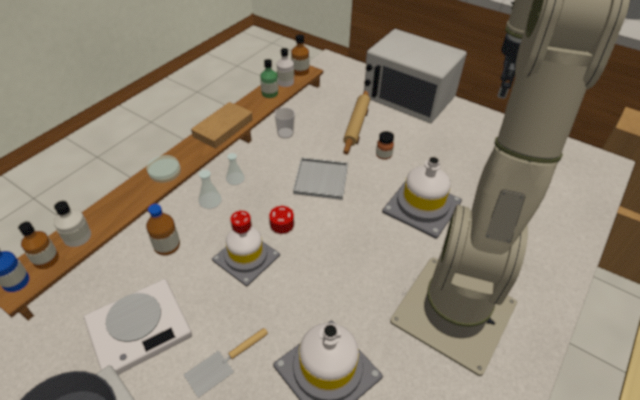

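View pics/top0.png

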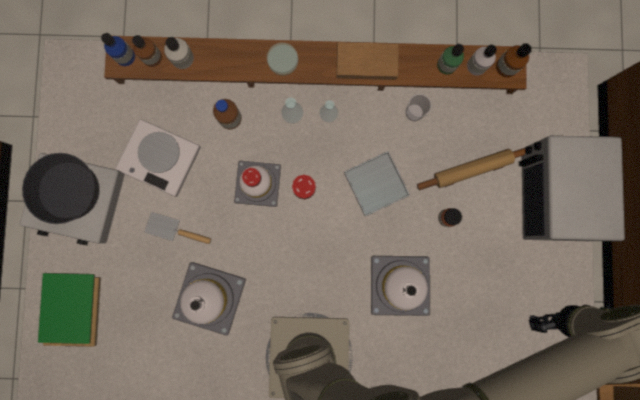

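View pics/wrist0.png

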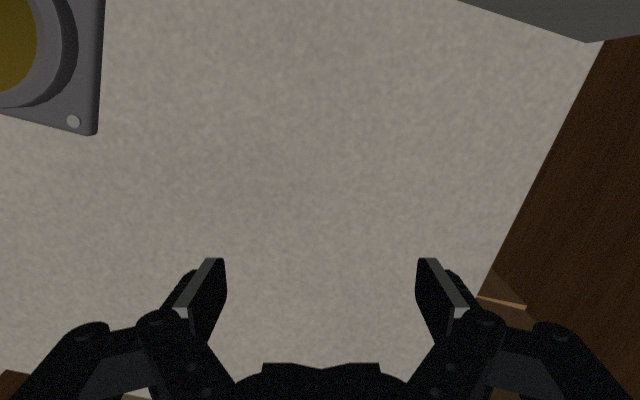

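The side view shows a red cap on a small yellow-banded bottle at (241,221) and a loose red cap on the table at (282,218). Two larger yellow-banded bottles without red caps stand at (428,195) and (328,355), and the tray is at (321,178). In the top view the red cap on the bottle is at (252,178), the loose red cap at (303,187) and the tray at (376,183). I'll measure these next.

```bash
cat > h.py <<'E'
import numpy as np,cv2
from scipy.spatial.transform import Rotation as R
def load(n): return dict(np.load('/tmp/%s.npz'%n))
def ray(c,u,v):
    d=np.linalg.inv(c['K'])@np.array([u,v,1.0]); return c['origin'],R.from_quat(c['rotation']).as_matrix()@d
def plane(c,u,v,z):
    o,d=ray(c,u,v); return o+d*(z-o[2])/d[2]
def tri(r1,r2):
    A=[];b=[]
    for o,d in (r1,r2):
        d=d/np.linalg.norm(d);P=np.eye(3)-np.outer(d,d);A.append(P);b.append(P@o)
    A1=sum(A);x=np.linalg.solve(A1,sum(b))
    return x,[np.linalg.norm(P@x-q) for P,q in zip(A,b)]
def cloud(c):
    z=c['range_z'];v,u=np.mgrid[:z.shape[0],:z.shape[1]]
    p=np.stack([(u-c['K'][0,2])/c['K'][0,0]*z,(v-c['K'][1,2])/c['K'][1,1]*z,z],-1)
    return p@R.from_quat(c['rotation']).as_matrix().T+c['origin']
E
python3 - <<'E'
from h import *
for n in ['side0','top0']:
    c=load(n);P=cloud(c);hsv=cv2.cvtColor(c['pixels'],cv2.COLOR_RGB2HSV)
    m=(((hsv[...,0]<8)|(hsv[...,0]>172))&(hsv[...,1]>150)&(hsv[...,2]>80)).astype(np.uint8)
    nn,l,s,cen=cv2.connectedComponentsWithStats(m)
    for i in range(1,nn):
        if s[i,4]>60:
            p=P[(l==i)&(c['range_z']>0)]
            top=p[p[:,2]>np.percentile(p[:,2],90)-.004]
            print(n,s[i],cen[i].round(1),'zp',np.percentile(p[:,2],[2,50,98]).round(3),'xy range top',top.min(0).round(3),top.max(0).round(3),'all',p.min(0).round(3),p.max(0).round(3))
    im=c['pixels'][:,:,::-1]
    x,y=(200,160) if n[0]=='s' else (220,130)
    cv2.imwrite('pics/crop_%s.png'%n,cv2.resize(im[y:y+130,x:x+200],None,fx=4,fy=4,interpolation=cv2.INTER_CUBIC))
E
```

```text
side0 [270 206  23  27 477] [281.3 219.5] zp [0.016 0.05  0.056] xy range top [ 0.465 -0.002  0.05 ] [0.53  0.062 0.057] all [ 0.463 -0.003  0.011] [0.531 0.062 0.057]
side0 [231 211  20  22 318] [240.5 221.6] zp [0.137 0.161 0.166] xy range top [0.483 0.146 0.16 ] [0.529 0.191 0.167] all [0.483 0.146 0.134] [0.529 0.193 0.167]
top0 [243 168  17  18 211] [251.1 176.9] zp [0.159 0.165 0.171] xy range top [0.487 0.144 0.164] [0.533 0.188 0.173] all [0.487 0.144 0.157] [0.533 0.189 0.173]
top0 [293 175  22  23 337] [303.4 186.4] zp [0.047 0.053 0.06 ] xy range top [ 0.468 -0.005  0.054] [0.53  0.057 0.063] all [ 0.468 -0.005  0.045] [0.534 0.057 0.063]
```

View pics/crop_side0.png

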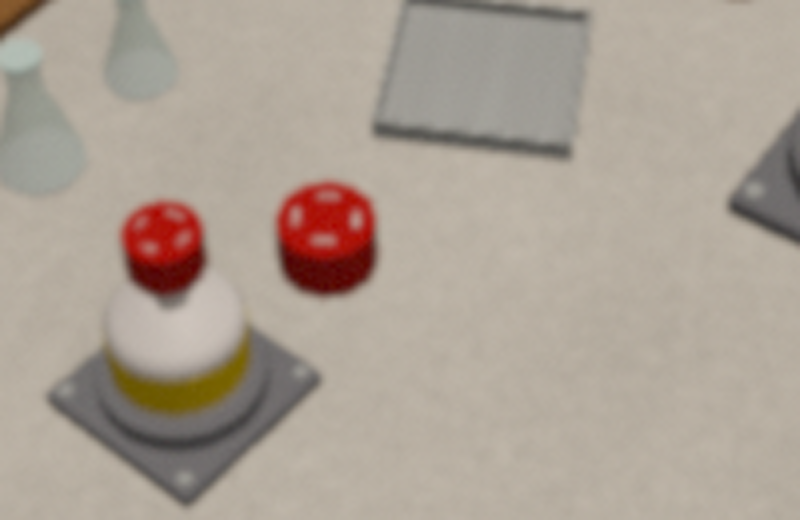

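View pics/crop_top0.png

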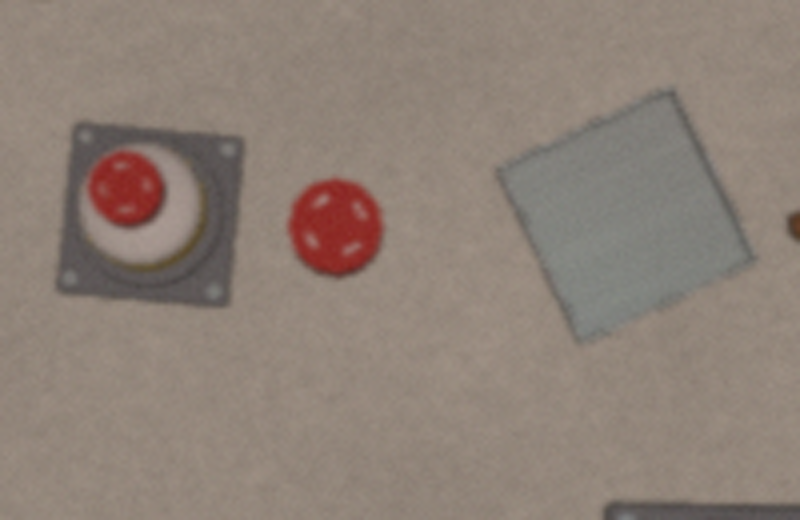

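Candidates for the cap: the one on the bottle, top view (251,177), about 46–49 mm wide with its top near 166 mm, and the loose one, top view (303,186), about 65 mm wide and standing on the table. I choose the smaller one on the small bolted bottle. The crops confirm it: it sits on the white bottle with the yellow band. Next I locate the tray and the holder.

Run:
```python
from h import *
c=load('top0');s=load('side0')
# tray outer corners from crop (4x, offset 220,130)
for q in [(670,90),(755,260),(580,343),(498,170)]:
    print('tray top',plane(c,220+q[0]/4,130+q[1]/4,.018).round(3))
for q in [(408,0),(590,12),(570,155),(375,133)]:
    print('tray side',plane(s,200+q[0]/4,160+q[1]/4,.018 if q[1]<100 else .01).round(3))
for q in [(75,123),(245,137),(228,306),(57,292)]:
    print('holder',plane(c,220+q[0]/4,130+q[1]/4,.032).round(3))
# cap via top-face ellipse centres
u=(220+126/4,130+187/4);v=(200+163/4,160+235/4)
print('cap top tri',tri(ray(c,*u),ray(s,*v)))
P=cloud(c)
for name,(x,y) in dict(bigR=(405,285),bigL=(205,300),blue=(226,107),micro=(580,190),rolling=(470,170),tray=(376,183),table=(320,250),loose=(303,187)).items():
    p=P[y-6:y+7,x-6:x+7].reshape(-1,3);print(name,np.median(p,0).round(3),'zmax',p[:,2].max().round(3))
```

```text
tray top [ 0.614 -0.224  0.018]
tray top [ 0.486 -0.29   0.018]
tray top [ 0.42  -0.159  0.018]
tray top [ 0.549 -0.095  0.018]
tray side [ 0.604 -0.213  0.018]
tray side [ 0.481 -0.284  0.018]
tray side [ 0.414 -0.153  0.01 ]
tray side [ 0.543 -0.088  0.01 ]
holder [0.575 0.222 0.032]
holder [0.567 0.095 0.032]
holder [0.44  0.104 0.032]
holder [0.448 0.231 0.032]
cap top tri (array([0.5106415 , 0.16645111, 0.15444954]), [np.float64(0.0006266675820746717), np.float64(0.0006266675820746872)])
bigR [ 0.229 -0.255  0.139] zmax 0.192
bigL [0.175 0.281 0.135] zmax 1.533
blue [0.708 0.248 0.129] zmax 0.157
micro [ 0.492 -0.713  0.196] zmax 1.533
rolling [ 0.561 -0.464  0.051] zmax 0.062
tray [ 0.521 -0.192  0.006] zmax 1.533
table [ 0.315 -0.027  0.001] zmax 0.013
loose [0.498 0.028 0.054] zmax 0.063
```

```bash
python3 -m pendant '[[[3,4,5],[0,0,0],0],[[3,5,2],[0,0,0],0],[[4,5,0],[0,0,0],0],[[4,5,0],[0,0,0],0],[[4,5,0],[0,0,0],0],[[3.5,5,0],[0,0,0],0]]'
```

```text
clock: 0.9
position: [0.3772, -0.3157, 0.3116]
ee_rot: [0.795, -0.607, -0.002, -0.0]
ft_force: [1.6, -0.3, -0.7]
grip_width: 0.995
```

The cap axis comes out near (0.509, 0.166) and the holder centre at (0.5075, 0.163). The tray centre is about (0.517, -0.191).

```bash
python3 -m pendant '[[[2,6,-0.4],[0,0,0],0],[[2,6,-0.4],[0,0,0],0],[[2,6,-0.4],[0,0,0],0],[[2,6,-0.4],[0,0,0],0],[[2,6,-0.4],[0,0,0],0],[[1.5,6,-0.4],[0,0,0],0],[[1,6,-0.4],[0,0,0],0],[[0.7,5.5,0],[0,0,0],0]]'
python3 - <<'E'
from workcell import manip
import cv2,numpy as np
o=manip.get_obs();c=manip.camera('wrist')
np.savez('/tmp/w1.npz',**c,pos=o['position'],q=o['ee_rot'])
cv2.imwrite('pics/w1.png',c['pixels'][:,:,::-1])
print(np.round(o['position'],4),np.round(o['ee_rot'],4),np.round(o['joint_pos'],3),np.round(o['ft_force'],2))
E
```

```text
clock: 1.9
position: [0.5067, 0.1592, 0.2834]
ee_rot: [0.794, -0.607, -0.0, -0.0]
ft_force: [0.5, -0.7, 1.1]
grip_width: 0.996
[0.5067 0.1592 0.2834] [ 7.945e-01 -6.073e-01 -5.000e-04 -1.000e-04] [ 0.352  0.19  -0.832  1.62   0.141  1.395 -1.801] [ 0.55 -0.71  1.11]
```

View pics/w1.png

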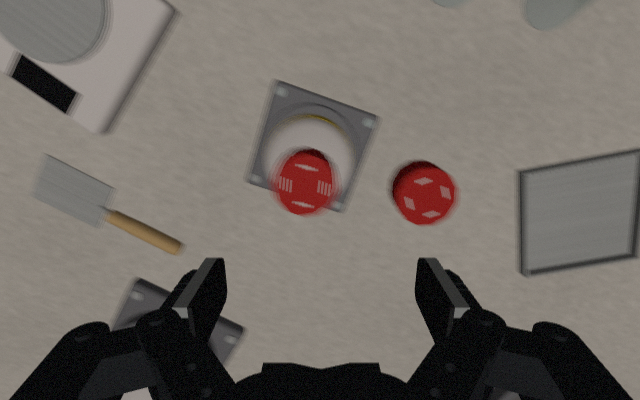

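The wrist view shows the cap top at about (306,180), with the loose cap at (425,192) and the tray on the right. I'll take two sharper views from different poses and triangulate.

```bash
cat > wr.py <<'E'
from h import *
from workcell import manip
def wshot(name):
    o=manip.get_obs();c=manip.camera('wrist')
    q=R.from_quat(o['ee_rot']).as_matrix();H=np.array(c['hand_eye'])
    c['origin']=np.array(o['position'])+q@H[:3,3];c['rotation']=R.from_matrix(q@H[:3,:3]).as_quat()
    np.savez('/tmp/%s.npz'%name,**c);cv2.imwrite('pics/%s.png'%name,c['pixels'][:,:,::-1]);return o,c
def reds(c,amin=300):
    hsv=cv2.cvtColor(c['pixels'],cv2.COLOR_RGB2HSV)
    m=(((hsv[...,0]<8)|(hsv[...,0]>172))&(hsv[...,1]>120)&(hsv[...,2]>60)).astype(np.uint8)
    m=cv2.morphologyEx(m,cv2.MORPH_CLOSE,np.ones((9,9)))
    n,l,s,ce=cv2.connectedComponentsWithStats(m);P=cloud(c);out=[]
    for i in range(1,n):
        if s[i,4]<amin: continue
        p=P[(l==i)&(c['range_z']>0)];zt=np.percentile(p[:,2],85)
        mt=((l==i)&(abs(P[...,2]-zt)<.005)).astype(np.uint8)
        mt=cv2.morphologyEx(mt,cv2.MORPH_CLOSE,np.ones((9,9)))
        cn=max(cv2.findContours(mt,0,2)[0],key=cv2.contourArea);e=cv2.fitEllipse(cn)
        out.append((zt,e,l==i))
    return out
E
python3 -m pendant '[[[0,0,0],[0,0,0],0],[[0,0,0],[0,0,0],0]]'
python3 - <<'E'
from wr import *
o,c=wshot('w2')
print(np.round(o['position'],4))
for zt,e,_ in reds(c): print(zt,e,plane(c,*e[0],zt).round(4))
E
python3 -m pendant '[[[-4,0,-2],[0,0,0],0],[[0,0,0],[0,0,0],0],[[0,0,0],[0,0,0],0]]'
python3 - <<'E'
from wr import *
o,c=wshot('w3')
print(np.round(o['position'],4),np.round(o['ft_force'],2))
for zt,e,_ in reds(c): print(zt,e,plane(c,*e[0],zt).round(4))
a=reds(load('w2'));b=reds(c)
for x in a:
  for y in b: print(tri(ray(load('w2'),*x[1][0]),ray(c,*y[1][0])))
E
```

```text
clock: 2.2
position: [0.505, 0.1683, 0.2831]
ee_rot: [0.798, -0.603, -0.002, -0.001]
ft_force: [-0.2, 0.2, -0.4]
grip_width: 0.998
[0.505  0.1683 0.2831]
0.1631700085029226 ((322.1699523925781, 186.93377685546875), (61.49419021606445, 63.06915283203125), 94.84648132324219) [0.5111 0.1696 0.1632]
0.05233278213680144 ((438.2872619628906, 199.2367706298828), (55.68661880493164, 61.894554138183594), 62.584835052490234) [0.5014 0.0297 0.0523]
clock: 2.62
position: [0.4651, 0.1632, 0.2624]
ee_rot: [0.795, -0.606, -0.001, -0.001]
ft_force: [0.3, -0.0, 0.2]
grip_width: 1.005
[0.4651 0.1632 0.2624] [ 0.29 -0.    0.22]
0.16317773445041525 ((329.99578857421875, 139.8916473388672), (71.79077911376953, 72.86632537841797), 0.9175621867179871) [0.5107 0.1696 0.1632]
0.05235909079845458 ((454.4809265136719, 168.33645629882812), (61.89462661743164, 68.62142181396484), 55.49329376220703) [0.5013 0.0297 0.0524]
(array([0.51026516, 0.16938541, 0.16021292]), [np.float64(9.398762662469065e-07), np.float64(9.398762662524705e-07)])
(array([0.55242215, 0.17918024, 0.35900552]), [np.float64(0.01557792595017324), np.float64(0.01557792595017335)])
(array([0.55773397, 0.17986045, 0.37976444]), [np.float64(0.01740752307346823), np.float64(0.017407523073468233)])
(array([0.50114923, 0.02914552, 0.05116481]), [np.float64(2.2292489034809595e-05), np.float64(2.2292489034783862e-05)])
```

View pics/w3.png

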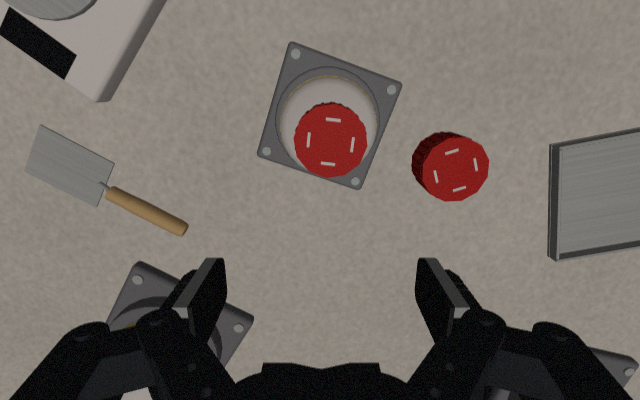

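This view shows the cap centred at (330,140) with its four dashes. Two poses put it at (0.511, 0.1695), with the top at about 0.160–0.163. I'll descend with the jaws open.

```bash
python3 -m pendant '[[[4.5,0.6,-2],[0,0,0],0],[[0,0,-2],[0,0,0],0],[[0,0,0],[0,0,0],0],[[0,0,0],[0,0,0],0]]'
```

```text
clock: 3.18
position: [0.5147, 0.1677, 0.2235]
ee_rot: [0.794, -0.608, -0.001, -0.002]
ft_force: [-0.5, -0.7, 0.9]
grip_width: 1.003
```

```bash
python3 -m pendant '[[[-0.4,0.2,-2],[0,0,0],0],[[0,0,-2],[0,0,0],0],[[0,0,-1.5],[0,0,0],0],[[0,0,0],[0,0,0],0],[[0,0,0],[0,0,0],0]]'
python3 - <<'E'
from wr import *
for i in range(3):
    o,c=wshot('w4_%d'%i)
    print(np.round(o['position'],4),np.round(o['ee_rot'],4),np.round(o['ft_force'],2))
for zt,e,_ in reds(c): print(zt,e,plane(c,*e[0],zt).round(4))
E
```

```text
clock: 3.8
position: [0.5125, 0.1694, 0.1701]
ee_rot: [0.793, -0.609, 0.002, -0.004]
ft_force: [-0.6, 0.1, -0.2]
grip_width: 1.0
[0.5125 0.1694 0.1701] [ 0.7933 -0.6089  0.0016 -0.0039] [-0.58  0.08 -0.19]
[0.5125 0.1694 0.1701] [ 0.7933 -0.6088  0.0016 -0.0039] [-1.   -0.28  0.22]
[0.5125 0.1694 0.1701] [ 0.7933 -0.6089  0.0017 -0.0039] [-0.23 -0.78 -0.33]
0.052176047371159044 ((483.6358642578125, 249.3206787109375), (74.42810821533203, 84.55084228515625), 79.75261688232422) [0.5033 0.0297 0.0522]
0.1630269694379243 ((319.9914855957031, 271.6394958496094), (99.11338806152344, 107.50891876220703), 89.42469024658203) [0.5122 0.1699 0.163 ]
```

View pics/w4_2.png

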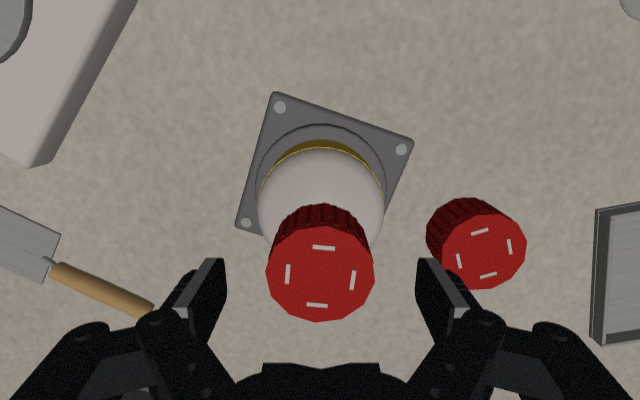

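The cap is centred between the pads at (320,272). The tool has a small tilt, so I'll work out the correction.

```bash
cat > st.py <<'E'
from h import *
from workcell import manip
o=manip.get_obs();Rm=R.from_quat(o['ee_rot']).as_matrix()
z=Rm[:,2];ax=np.cross(z,[0,0,-1])
print('t',o['clock'],'p',np.round(np.array(o['position'])*100,2),'yaw',np.degrees(np.arctan2(Rm[1,0],Rm[0,0])).round(1),'tiltfix deg',np.degrees(ax).round(2),'F',np.round(o['ft_force'],1),'T',np.round(o['torque'],2),'w',round(float(o['grip_width']),3),'q7',round(float(o['joint_pos'][6]),2))
E
python3 st.py
```

```text
t 3.95 p [51.25 16.94 17.02] yaw -75.0 tiltfix deg [-0.24  0.43  0.  ] F [0.1 0.4 0.5] T [-0.01  0.04 -0.02] w 0.999 q7 -1.89
```

```bash
python3 -m pendant '[[[0,0,-1.5],[-0.2,0.4,0],0],[[0,0,-0.8],[0,0,0],0],[[0,0,0],[0,0,0],0],[[0,0,0],[0,0,0],0]]'; python3 st.py
```

```text
clock: 4.45
position: [0.5125, 0.1694, 0.1454]
ee_rot: [0.793, -0.609, -0.0, -0.0]
ft_force: [0.8, -0.3, 0.5]
grip_width: 0.999
t 4.45 p [51.25 16.94 14.54] yaw -75.0 tiltfix deg [-0.02 -0.01 -0.  ] F [ 0.8 -0.3  0.5] T [-0.03 -0.02 -0.05] w 0.999 q7 -1.92
```

```bash
python3 -m pendant '[[[0,0,0.2],[0,0,0],60],[[0,0,0],[0,0,0],120],[[0,0,0],[0,0,0],160],[[0,0,0],[0,0,0],200],[[0,0,0],[0,0,0],255],[[0,0,0],[0,0,0],255]]' 60; python3 st.py
python3 - <<'E'
from wr import *
wshot('w5')
E
```

```text
clock: 5.2
position: [0.5126, 0.1698, 0.1485]
ee_rot: [0.793, -0.609, 0.0, -0.001]
ft_force: [-0.9, 0.1, 1.2]
grip_width: 0.568
t 5.2 p [51.26 16.98 14.85] yaw -75.0 tiltfix deg [-0.04  0.05  0.  ] F [-0.9  0.1  1.2] T [ 0.11  0.16 -0.04] w 0.568 q7 -1.91
```

View pics/w5.png

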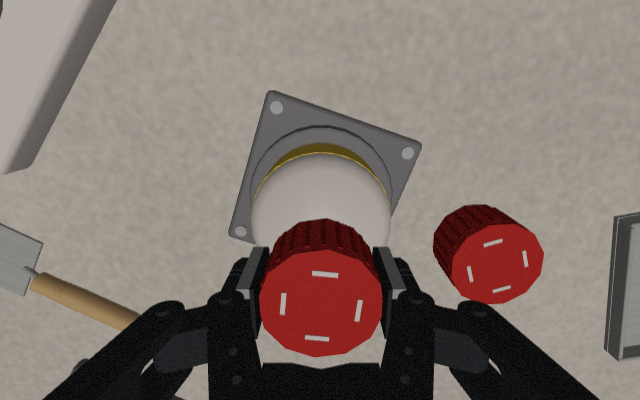

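The shell is gripped at about 48 mm, with the pads on both sides at (250,300) and (390,300). I'll press down in small steps and watch the force.

```bash
for i in 1 2 3 4; do :; done; python3 -m pendant '[[[0,0,-0.1],[0,0,0],255]]'|sed -n '2p;4p'; python3 -m pendant '[[[0,0,-0.1],[0,0,0],255]]'|sed -n '2p;4p'; python3 -m pendant '[[[0,0,-0.1],[0,0,0],255]]'|sed -n '2p;4p'; python3 st.py
```

```text
position: [0.5126, 0.1698, 0.1475]
ft_force: [-1.8, 0.2, 1.8]
position: [0.5127, 0.1698, 0.1465]
ft_force: [-1.2, 0.8, 1.5]
position: [0.5127, 0.1698, 0.1454]
ft_force: [-0.3, 0.3, 2.3]
t 5.625 p [51.27 16.98 14.54] yaw -75.0 tiltfix deg [-0.04  0.06  0.  ] F [-0.3  0.3  2.3] T [0.03 0.29 0.01] w 0.567 q7 -1.92
```

```bash
python3 -m pendant '[[[0,0,-0.1],[0,0,0],255]]'|sed -n '2p;4p'; python3 -m pendant '[[[0,0,-0.05],[0,0,0],255]]'|sed -n '2p;4p'; python3 -m pendant '[[[0,0,-0.05],[0,0,0],255]]'|sed -n '2p;4p';  python3 -m pendant '[[[0,0,-0.05],[0,0,0],255]]'|sed -n '2p;4p'; python3 st.py
```

```text
position: [0.5127, 0.1698, 0.1444]
ft_force: [-1.0, 0.5, 3.4]
position: [0.5127, 0.1698, 0.1439]
ft_force: [-2.2, -0.8, 3.4]
position: [0.5127, 0.1698, 0.1435]
ft_force: [-2.2, -1.0, 3.2]
position: [0.5127, 0.1698, 0.1431]
ft_force: [-2.9, -1.2, 6.8]
t 6.125 p [51.27 16.98 14.31] yaw -75.0 tiltfix deg [-0.02  0.06  0.  ] F [-2.9 -1.2  6.8] T [-0.17  0.64 -0.04] w 0.566 q7 -1.92
```

```bash
python3 -m pendant '[[[0,0,-0.05],[0,0,0],255]]'|sed -n '2p;4p'; python3 -m pendant '[[[0,0,-0.05],[0,0,0],255]]'|sed -n '2p;4p'; python3 st.py
```

```text
position: [0.5127, 0.1698, 0.1429]
ft_force: [-3.9, -1.5, 7.2]
position: [0.5127, 0.1698, 0.1428]
ft_force: [-3.9, -1.4, 8.7]
t 6.375 p [51.27 16.98 14.28] yaw -75.0 tiltfix deg [0.01 0.07 0.  ] F [-3.9 -1.4  8.7] T [-0.3   0.83  0.04] w 0.568 q7 -1.92
```

The shell has bottomed or is tooth on tooth. I'll keep pressing, start turning left, and shift slightly towards -x to relieve the side load.

```bash
python3 -m pendant '[[[-0.06,-0.02,-0.08],[0,0,3],255]]'|sed -n '2p;4p'; python3 -m pendant '[[[-0.03,0,-0.08],[0,0,4],255]]'|sed -n '2p;4p'; python3 st.py
```

```text
position: [0.5128, 0.1699, 0.1428]
ft_force: [-0.8, -0.4, 9.2]
position: [0.513, 0.1702, 0.1428]
ft_force: [-1.9, -0.5, 8.8]
t 6.625 p [51.3  17.02 14.28] yaw -67.8 tiltfix deg [-0.05  0.25  0.  ] F [-1.9 -0.5  8.8] T [-0.12  0.51 -0.01] w 0.57 q7 -1.8
```

```bash
for k in 1; do python3 -m pendant '[[[-0.06,-0.03,-0.1],[0,0.2,5],255]]'|sed -n '2p;4p'; python3 st.py; python3 -m pendant '[[[-0.06,-0.03,-0.1],[0,0.2,5],255]]'|sed -n '2p;4p'; python3 st.py; done
```

```text
position: [0.5131, 0.1704, 0.1428]
ft_force: [-1.8, 0.2, 10.4]
t 6.75 p [51.31 17.04 14.28] yaw -62.7 tiltfix deg [-0.1   0.17  0.  ] F [-1.8  0.2 10.4] T [ 0.11  0.35 -0.  ] w 0.571 q7 -1.72
position: [0.5132, 0.1706, 0.1428]
ft_force: [-1.7, -0.0, 10.0]
t 6.875 p [51.32 17.06 14.28] yaw -57.5 tiltfix deg [-0.14  0.06  0.  ] F [-1.7 -0.  10. ] T [ 0.1   0.4  -0.04] w 0.567 q7 -1.63
```

```bash
python3 -m pendant '[[[-0.06,-0.06,-0.11],[-0.1,0,5],255]]'|sed -n '2p;4p'; python3 st.py; python3 -m pendant '[[[-0.06,-0.06,-0.11],[-0.1,0,5],255]]'|sed -n '2p;4p'; python3 st.py; python3 -m pendant '[[[-0.06,-0.06,-0.11],[-0.1,0,5],255]]'|sed -n '2p;4p'; python3 st.py
```

```text
position: [0.5134, 0.1708, 0.1428]
ft_force: [-3.4, 1.6, 11.1]
t 7.0 p [51.34 17.08 14.28] yaw -52.3 tiltfix deg [-0.11  0.16  0.  ] F [-3.4  1.6 11.1] T [ 0.32  0.67 -0.11] w 0.569 q7 -1.55
position: [0.5133, 0.171, 0.1428]
ft_force: [-3.6, 1.5, 12.2]
t 7.125 p [51.33 17.1  14.28] yaw -47.2 tiltfix deg [-0.08  0.25  0.  ] F [-3.6  1.5 12.2] T [ 0.27  0.8  -0.14] w 0.574 q7 -1.47
position: [0.5131, 0.1713, 0.1428]
ft_force: [-3.7, 1.0, 12.0]
t 7.25 p [51.31 17.13 14.28] yaw -42.0 tiltfix deg [-0.06  0.34  0.  ] F [-3.7  1.  12. ] T [ 0.06  0.8  -0.12] w 0.57 q7 -1.38
```

```bash
python3 - <<'E'
from wr import *
o,c=wshot('w6')
E
python3 st.py
```

```text
t 7.3 p [51.31 17.13 14.27] yaw -41.7 tiltfix deg [-0.06  0.34  0.  ] F [-3.   0.5 11.5] T [ 0.04  0.75 -0.06] w 0.57 q7 -1.38
```

View pics/w6.png

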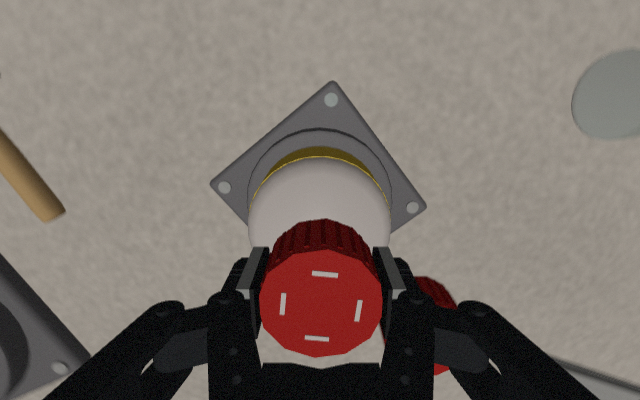

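The shell turns with the gripper, dashes unmoved relative to the pads. The torque of about 0.13 N m since yaw -52 suggests the inner cap is being driven. I'll continue.

```bash
python3 -m pendant '[[[-0.1,-0.05,-0.12],[0,0.2,5],255]]'|sed -n '2p;4p'; python3 st.py; python3 -m pendant '[[[-0.1,-0.05,-0.12],[0,0.2,5],255]]'|sed -n '2p;4p'; python3 st.py; python3 -m pendant '[[[-0.1,-0.05,-0.12],[0,0.2,5],255]]'|sed -n '2p;4p'; python3 st.py
```

```text
position: [0.5128, 0.1716, 0.1428]
ft_force: [-1.2, 0.3, 11.5]
t 7.425 p [51.28 17.16 14.28] yaw -36.6 tiltfix deg [-0.13  0.26  0.  ] F [-1.2  0.3 11.5] T [ 0.08  0.4  -0.04] w 0.567 q7 -1.29
position: [0.5126, 0.1718, 0.1428]
ft_force: [-1.7, 0.1, 10.3]
t 7.55 p [51.26 17.18 14.28] yaw -31.4 tiltfix deg [-0.2   0.17  0.  ] F [-1.7  0.1 10.3] T [ 0.04  0.4  -0.02] w 0.572 q7 -1.21
position: [0.5125, 0.172, 0.1428]
ft_force: [-1.9, 0.5, 11.8]
t 7.675 p [51.25 17.2  14.28] yaw -26.2 tiltfix deg [-0.26  0.08  0.  ] F [-1.9  0.5 11.8] T [ 0.    0.45 -0.07] w 0.571 q7 -1.12
```

```bash
python3 -m pendant '[[[-0.08,-0.07,-0.12],[-0.2,0,5],255]]'|sed -n '2p;4p'; python3 st.py; python3 -m pendant '[[[-0.08,-0.07,-0.12],[-0.2,0,5],255]]'|sed -n '2p;4p'; python3 st.py; python3 -m pendant '[[[-0.08,-0.07,-0.12],[-0.2,0,5],255]]'|sed -n '2p;4p'; python3 st.py
```

```text
position: [0.5123, 0.1721, 0.1428]
ft_force: [-3.7, 0.5, 11.4]
t 7.8 p [51.23 17.21 14.28] yaw -21.0 tiltfix deg [-0.13  0.17  0.  ] F [-3.7  0.5 11.4] T [ 0.1   0.73 -0.09] w 0.572 q7 -1.04
position: [0.5121, 0.1722, 0.1427]
ft_force: [-3.6, 0.8, 12.8]
t 7.925 p [51.21 17.22 14.27] yaw -15.9 tiltfix deg [0.01 0.27 0.  ] F [-3.6  0.8 12.8] T [ 0.07  0.85 -0.05] w 0.566 q7 -0.96
position: [0.5119, 0.1723, 0.1427]
ft_force: [-2.6, 0.1, 11.1]
t 8.05 p [51.19 17.23 14.27] yaw -10.7 tiltfix deg [0.14 0.38 0.  ] F [-2.6  0.1 11.1] T [-0.01  0.72 -0.1 ] w 0.571 q7 -0.88
```

```bash
python3 -m pendant '[[[-0.08,-0.03,-0.12],[0,0.3,5],255]]'|sed -n '2p;4p'; python3 st.py; python3 -m pendant '[[[-0.08,-0.03,-0.12],[0,0.3,4],255]]'|sed -n '2p;4p'; python3 st.py; python3 -m pendant '[[[-0.08,-0.03,-0.12],[0,0.3,4],255]]'|sed -n '2p;4p'; python3 st.py
```

```text
position: [0.5116, 0.1723, 0.1424]
ft_force: [-0.8, -1.3, 3.2]
t 8.175 p [51.16 17.23 14.24] yaw -5.5 tiltfix deg [0.11 0.18 0.  ] F [-0.8 -1.3  3.2] T [-0.13  0.16  0.02] w 0.57 q7 -0.8
position: [0.5114, 0.1723, 0.1419]
ft_force: [-0.6, -0.3, 7.2]
t 8.3 p [51.14 17.23 14.19] yaw -1.4 tiltfix deg [ 0.08 -0.03  0.  ] F [-0.6 -0.3  7.2] T [-0.06  0.23 -0.08] w 0.571 q7 -0.73
position: [0.5112, 0.1722, 0.1415]
ft_force: [-3.7, -1.3, 12.1]
t 8.425 p [51.12 17.22 14.15] yaw 2.7 tiltfix deg [ 0.07 -0.25  0.  ] F [-3.7 -1.3 12.1] T [-0.31  0.65 -0.14] w 0.567 q7 -0.67
```

At yaw about -5 the shell dropped 1.2 mm and the force dipped, so the teeth have only now dropped in. I'll keep pressing and turning until the firm stop.

```bash
python3 -m pendant '[[[-0.08,-0.03,-0.12],[0,-0.2,5],255]]'|sed -n '2p;4p'; python3 st.py; python3 -m pendant '[[[-0.08,-0.03,-0.12],[0,0,5],255]]'|sed -n '2p;4p'; python3 st.py; python3 -m pendant '[[[-0.08,-0.03,-0.12],[0,0,5],255]]'|sed -n '2p;4p'; python3 st.py
```

```text
position: [0.5109, 0.1721, 0.1414]
ft_force: [-5.7, -2.4, 16.8]
t 8.55 p [51.09 17.21 14.14] yaw 7.8 tiltfix deg [0.08 0.01 0.  ] F [-5.7 -2.4 16.8] T [-0.51  1.39 -0.58] w 0.567 q7 -0.59
position: [0.5104, 0.172, 0.1414]
ft_force: [-7.0, -1.1, 17.1]
t 8.675 p [51.04 17.2  14.14] yaw 12.9 tiltfix deg [0.08 0.06 0.  ] F [-7.  -1.1 17.1] T [-0.52  1.43 -1.21] w 0.572 q7 -0.51
position: [0.51, 0.1719, 0.1414]
ft_force: [-6.2, -0.7, 14.3]
t 8.8 p [51.   17.19 14.14] yaw 18.0 tiltfix deg [0.05 0.11 0.  ] F [-6.2 -0.7 14.3] T [-0.24  1.16 -1.89] w 0.568 q7 -0.43
```

The torque rises steeply to 1.9 N m, which is the firm stop. I'll check the picture for slip, then relax the twist.

```bash
python3 -m pendant '[[[0,0,-0.1],[0,0,-5],255]]'|sed -n '2p;4p'; python3 st.py;python3 - <<'E'
from wr import *
o,c=wshot('w7')
E
```

```text
position: [0.5104, 0.172, 0.1415]
ft_force: [-4.8, -2.3, 13.0]
t 8.925 p [51.04 17.2  14.15] yaw 12.9 tiltfix deg [0.04 0.13 0.  ] F [-4.8 -2.3 13. ] T [-0.49  1.13 -0.3 ] w 0.568 q7 -0.51
```

View pics/w7.png

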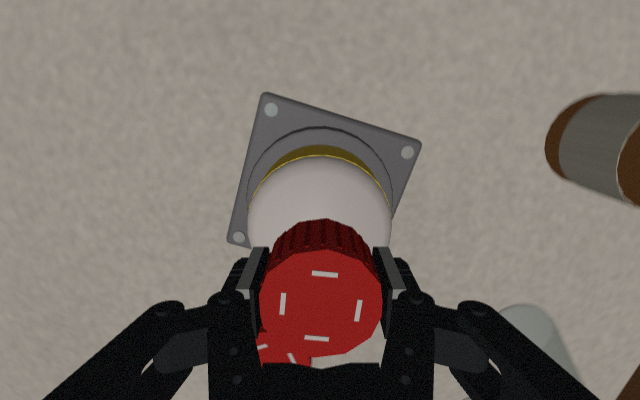

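No slip: the dashes are in the same place relative to the pads. Now I'll lift gently.

```bash
python3 -m pendant '[[[0,0,0.1],[0,0,0],255],[[0,0,0.2],[0,0,0],255]]'|sed -n '2p;4p'; python3 -m pendant '[[[0,0,0.2],[0,0,0],255],[[0,0,0.2],[0,0,0],255]]'|sed -n '2p;4p';  python3 -m pendant '[[[0,0,0.2],[0,0,0],255],[[0,0,0.2],[0,0,0],255]]'|sed -n '2p;4p'; python3 st.py
```

```text
position: [0.5101, 0.1718, 0.143]
ft_force: [0.2, 1.1, 1.8]
position: [0.5102, 0.1717, 0.1474]
ft_force: [-1.4, 0.0, 3.1]
position: [0.5102, 0.1716, 0.1518]
ft_force: [-0.2, 0.3, -0.5]
t 9.725 p [51.02 17.16 15.18] yaw 12.5 tiltfix deg [0.02 0.09 0.  ] F [-0.2  0.3 -0.5] T [0.03 0.05 0.02] w 0.567 q7 -0.5
```

```bash
python3 -m pendant '[[[0,0,0.2],[0,0,0],255],[[0,0,0.2],[0,0,0],255]]'|sed -n '2p;4p'; python3 -m pendant '[[[0,0,0.2],[0,0,0],255],[[0,0,0.2],[0,0,0],255]]'|sed -n '2p;4p';  python3 -m pendant '[[[0,0,0.4],[0,0,0],255],[[0,0,0.4],[0,0,0],255]]'|sed -n '2p;4p'; python3 st.py;python3 - <<'E'
from wr import *
o,c=wshot('w8')
c=manip.camera('side');cv2.imwrite('pics/s8.png',cv2.resize(c['pixels'][160:290,160:360,::-1],None,fx=4,fy=4,interpolation=2))
E
```

```text
position: [0.5101, 0.1714, 0.1558]
ft_force: [-0.3, -0.0, -1.9]
position: [0.5101, 0.1714, 0.1599]
ft_force: [-0.4, -0.0, -1.1]
position: [0.5101, 0.1714, 0.1684]
ft_force: [0.8, -0.4, -1.4]
t 10.475 p [51.01 17.14 16.84] yaw 12.5 tiltfix deg [0.03 0.06 0.  ] F [ 0.8 -0.4 -1.4] T [0.   0.03 0.01] w 0.567 q7 -0.49
```

View pics/w8.png

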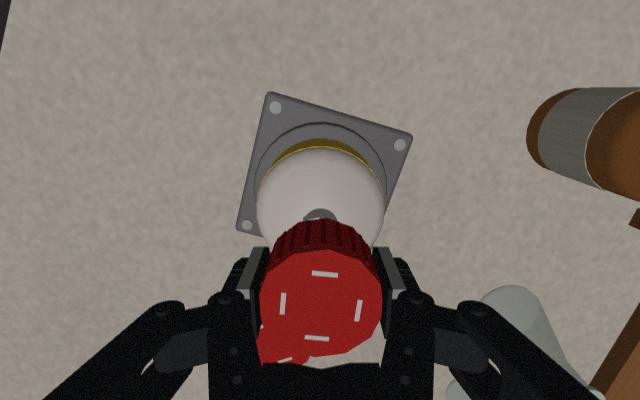

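View pics/s8.png

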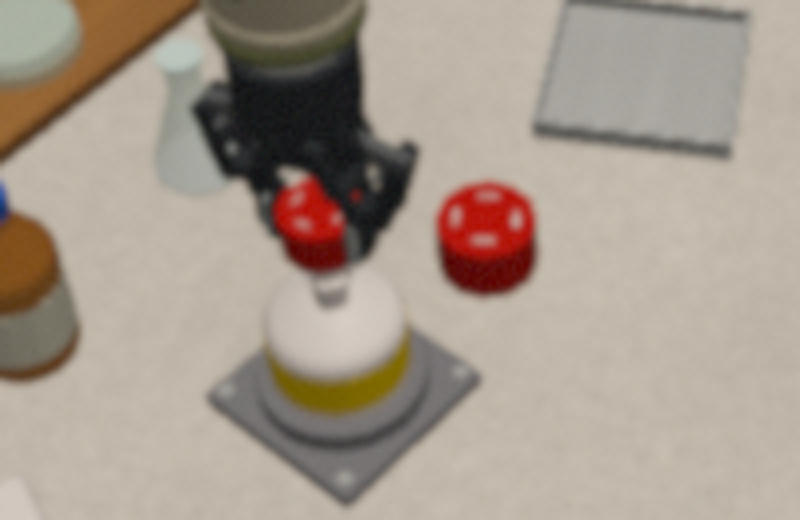

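The cap is off: the side view shows a gap with the bare neck at crop (331,290), the white inner cap sits under the shell, and the force shows about 1.2 N of weight. Now I'll carry it to the tray.

```bash
python3 -m pendant '[[[0,0,3],[0,0,0],255],[[0,0,4],[0,0,0],255],[[0,-3,1.5],[0,0,0],255],[[0,-5,0],[0,0,3],255],[[0,-5,0],[0,0,3],255],[[0,-5,0],[0,0,3],255],[[0,-5,0],[0,0,3],255],[[0,-4,0],[0,0,2],255],[[0,-3,0],[0,0,0],255],[[0,0,0],[0,0,0],255],[[0,0,0],[0,0,0],255]]'; python3 st.py
python3 - <<'E'
from wr import *
o,c=wshot('w9')
E
```

```text
clock: 11.95
position: [0.5075, -0.1372, 0.2565]
ee_rot: [0.972, 0.234, 0.001, 0.001]
ft_force: [0.1, -0.2, -0.8]
grip_width: 0.567
t 11.95 p [ 50.75 -13.72  25.65] yaw 27.1 tiltfix deg [0.05 0.15 0.  ] F [ 0.1 -0.2 -0.8] T [0.05 0.02 0.01] w 0.567 q7 0.45
```

View pics/w9.png

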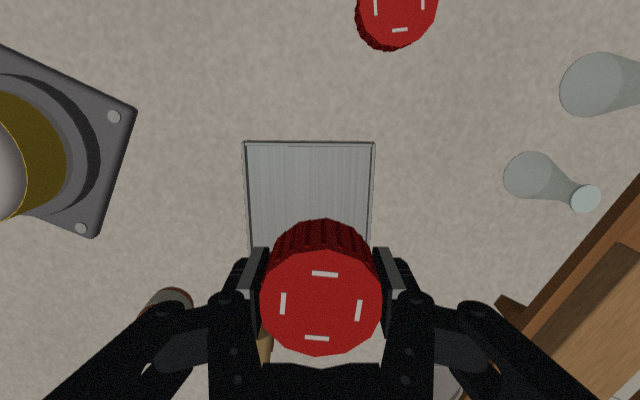

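The tray is aligned with the jaws; its far corners are at (245,142) and (375,142).

Run:
```python
from h import *
c=load('w9');P=cloud(c)
a=plane(c,244,141,.018);b=plane(c,376,142,.018)
print(a,b,np.linalg.norm(a-b)); d=(b-a)/np.linalg.norm(b-a)
n=np.array([d[1],-d[0],0]); print('centres',(a+b)/2+.075*n,(a+b)/2-.075*n)
p=P[160:205,265:355].reshape(-1,3);print('floor z',np.percentile(p[:,2],[10,50,90]))
p=P[155:240,150:230].reshape(-1,3);print('table z',np.percentile(p[:,2],[10,50,90]))
# two-view: tray corners top0 & wrist
t=load('top0')
for uv in [(220+670/4,130+90/4),(220+755/4,130+260/4),(220+580/4,130+343/4),(220+498/4,130+170/4)]:
  for w in [(244,141),(376,142)]:
    x,r=tri(ray(t,*uv),ray(c,*w)); 
    if r[0]<.01: print('tri',x.round(4),np.round(r,4))
```

```text
[ 0.42138998 -0.15391163  0.018     ] [ 0.55118411 -0.08881024  0.018     ] 0.14520573376534054
centres [ 0.51991246 -0.18840071  0.018     ] [ 0.45266162 -0.05432116  0.018     ]
floor z [0.00179467 0.0027655  0.00376765]
table z [-0.00219528 -0.00122473 -0.00025443]
tri [ 0.4201 -0.1595  0.0009] [0.0018 0.0018]
tri [ 0.5469 -0.091   0.0361] [0.0033 0.0033]
```

Tray centre is (0.519, -0.190) and its floor measures 4 mm above the table. I'll move over it and go down, the last part slowly.

```bash
python3 -m pendant '[[[1.1,-5.2,0],[0,0,0],255],[[0,0,-4],[0,0,0],255],[[0,0,-5],[0,0,0],255],[[0,0,-5],[0,0,0],255],[[0,0,-3],[0,0,0],255],[[0,0,-1],[0,0,0],255],[[0,0,0],[0,0,0],255],[[0,0,0],[0,0,0],255]]'; python3 st.py
python3 - <<'E'
from wr import *
o,c=wshot('w10')
E
```

```text
clock: 13.0
position: [0.5223, -0.1834, 0.0757]
ee_rot: [0.971, 0.239, 0.004, 0.003]
ft_force: [-0.5, -1.0, -0.5]
grip_width: 0.57
t 13.0 p [ 52.23 -18.34   7.57] yaw 27.7 tiltfix deg [0.19 0.54 0.  ] F [-0.5 -1.  -0.5] T [-0.   -0.04  0.01] w 0.57 q7 0.36
```

View pics/w10.png

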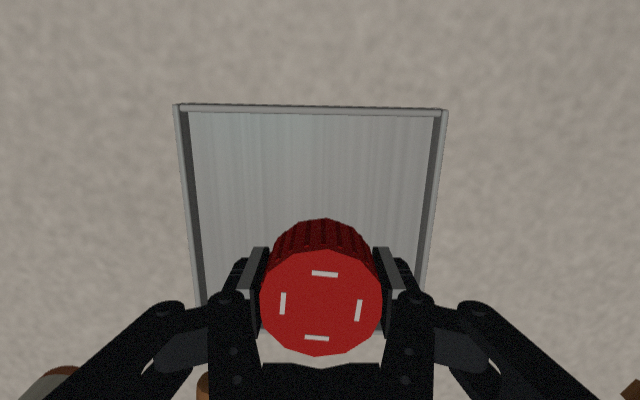

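The cap is over the tray, about 7 mm from centre. I'll correct the position and tilt, then lower it.

```bash
python3 -m pendant '[[[-0.3,-0.6,0],[0.2,0.5,0],255],[[0,0,-1],[0,0,0],255],[[0,0,-1],[0,0,0],255],[[0,0,-1],[0,0,0],255],[[0,0,-0.4],[0,0,0],255],[[0,0,0],[0,0,0],255]]'; python3 st.py
```

```text
clock: 13.8
position: [0.5195, -0.1906, 0.0403]
ee_rot: [0.971, 0.239, 0.001, 0.0]
ft_force: [0.9, 0.2, -0.9]
grip_width: 0.57
t 13.8 p [ 51.95 -19.06   4.03] yaw 27.6 tiltfix deg [0.04 0.08 0.  ] F [ 0.9  0.2 -0.9] T [ 0.01 -0.01 -0.  ] w 0.57 q7 0.34
```

```bash
python3 -m pendant '[[[0,0,-0.3],[0,0,0],255],[[0,0,-0.2],[0,0,0],255]]'|sed -n '2p;4p'; for i in 1; do python3 -m pendant '[[[0,0,-0.1],[0,0,0],255],[[0,0,-0.1],[0,0,0],255]]'|sed -n '2p;4p'; python3 -m pendant '[[[0,0,-0.1],[0,0,0],255]]'|sed -n '2p;4p'; python3 -m pendant '[[[0,0,-0.1],[0,0,0],255]]'|sed -n '2p;4p'; done
```

```text
position: [0.5198, -0.1905, 0.0354]
ft_force: [-0.1, -0.1, -1.5]
position: [0.5199, -0.1906, 0.0335]
ft_force: [-0.0, 0.4, -0.6]
position: [0.52, -0.1906, 0.0325]
ft_force: [0.6, 0.0, -2.1]
position: [0.52, -0.1906, 0.0315]
ft_force: [-0.3, 0.2, -0.7]
```

```bash
python3 -m pendant '[[[0,0,-0.1],[0,0,0],255]]'|sed -n '2p;4p'; python3 -m pendant '[[[0,0,-0.1],[0,0,0],255]]'|sed -n '2p;4p'; python3 -m pendant '[[[0,0,-0.1],[0,0,0],255]]'|sed -n '2p;4p'
```

```text
position: [0.5201, -0.1907, 0.0304]
ft_force: [0.3, -0.2, 0.3]
position: [0.5201, -0.1907, 0.0295]
ft_force: [-0.9, 0.2, 1.0]
position: [0.5202, -0.1907, 0.0286]
ft_force: [-1.0, 0.2, 1.0]
```

The force sign changed at z of about 0.0305, as predicted, so the cap is on the floor. I'll relax the spring and open slowly.

```bash
python3 -m pendant '[[[0,0,0.13],[0,0,0],255],[[0,0,0],[0,0,0],255]]'|sed -n '2p;4p'; python3 -m pendant '[[[0,0,0],[0,0,0],105],[[0,0,0],[0,0,0],95],[[0,0,0],[0,0,0],80],[[0,0,0],[0,0,0],60],[[0,0,0],[0,0,0],40],[[0,0,0],[0,0,0],30],[[0,0,0],[0,0,0],20]]' 20; python3 st.py
python3 - <<'E'
from wr import *
o,c=wshot('w11')
E
```

```text
position: [0.5201, -0.1906, 0.03]
ft_force: [-0.2, 0.0, 1.3]
clock: 16.05
position: [0.5204, -0.1907, 0.03]
ee_rot: [0.971, 0.239, 0.001, 0.001]
ft_force: [-0.0, -0.1, 0.1]
grip_width: 0.92
t 16.05 p [ 52.04 -19.07   3.  ] yaw 27.7 tiltfix deg [0.08 0.18 0.  ] F [-0.  -0.1  0.1] T [-0.03 -0.01  0.02] w 0.92 q7 0.33
```

View pics/w11.png

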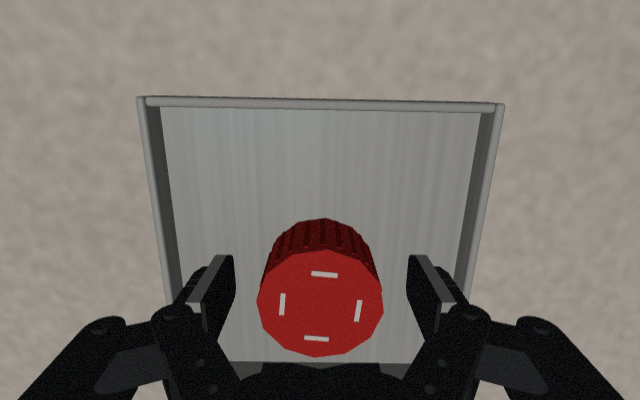

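The cap stands upright in the tray with its top at (320,303), clear of both pads. I'll retreat straight up and then back.

```bash
python3 -m pendant '[[[0,0,1],[0,0,0],20],[[0,0,2],[0,0,0],20],[[0,0,3],[0,0,0],10],[[0,0,4],[0,0,0],0],[[0,0,5],[0,0,0],0],[[0,0,5],[0,0,0],0],[[-2,-4,3],[0,0,0],0],[[-2,-5,0],[0,0,0],0],[[-2,-5,0],[0,0,0],0],[[0,0,0],[0,0,0],0],[[0,0,0],[0,0,0],0]]'
python3 - <<'E'
from wr import *
for n in ['side','top']:
    c=manip.camera(n);np.savez('/tmp/%s1.npz'%n,**c);cv2.imwrite('pics/%s1.png'%n,c['pixels'][:,:,::-1])
    P=cloud(c)
    for zt,e,m in reds(c,60): print(n,zt.round(4),plane(c,*e[0],zt).round(4),np.round(e[0],1),np.round(e[1],1))
E
```

```text
clock: 17.48
position: [0.4591, -0.3297, 0.2826]
ee_rot: [0.97, 0.243, 0.005, 0.005]
ft_force: [0.3, 0.4, -0.0]
grip_width: 1.001
side 0.0461 [ 0.518  -0.1908  0.0461] [320.9 168.3] [10.9 15.1]
side 0.0537 [0.4964 0.0305 0.0537] [281.2 214.7] [17.9 23.8]
top 0.0572 [0.5006 0.0263 0.0572] [303.5 186. ] [21.4 22.4]
top 0.0497 [ 0.5212 -0.1929  0.0497] [378.  181.2] [14.5 15.7]
```

View pics/side1.png

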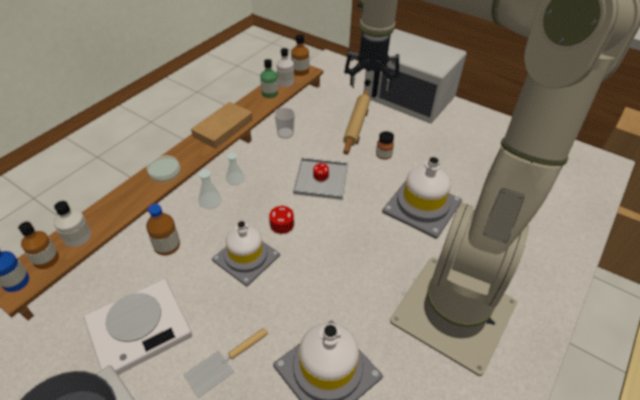

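View pics/top1.png

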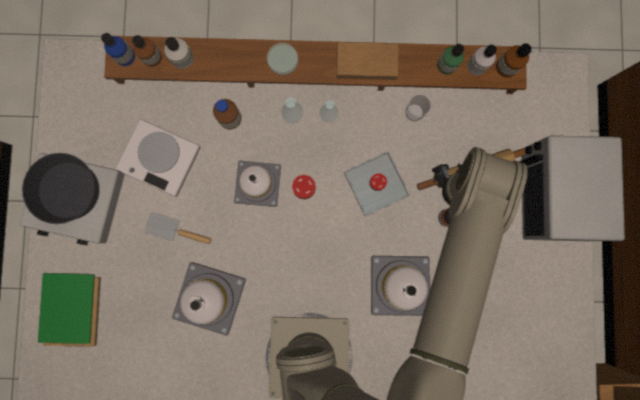

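Both views show the red cap upright in the middle of the tray, at side (321,168) and top (378,181). The neck with its black liner is bare at side (241,228), and everything else is where it was. Handing in.

```bash
python3 -c "
from workcell import manip
print(manip.hand_in())"
```

```text
the job is handed in; nothing more can be done
None
```

I took the small red cap off the bolted lye bottle, set it mouth down in the middle of the steel tray, and handed the job in at about 18 s.

- **Press and turn:** I gripped the shell and pressed at 9–17 N by the wrist readings, apart from a dip to about 3–7 N. Readings were taken only at the end of each row. I turned it about 90° to the left until it met a firm stop at about 1.9 N m.
- **Lift:** The cap came off freely, and the wrist force showed about 1.2 N of cap weight.
- **Setting down:** It touched the tray floor at about 1 N, at the predicted height. I took most of the press off and opened the jaws slowly.

**Last checks:** The side and top views place the cap upright within about 3 mm of the tray's centre. The bottle neck is bare with its liner visible. By eye, nothing else has moved, and the gripper is clear of everything.

**What did not fit:**
- **Late drop:** The shell dropped 1.2 mm into mesh only after about 70° of turning, when the force dipped. Before that it was probably driving the inner cap tooth on tooth.
- **Cap position:** The side and top cameras and the wrist camera disagreed on the cap's position by 2–3 mm, so I gripped it about 2 mm off its axis. This gave side loads of up to about 7 N while turning.

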